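# Present the carrier plate at the ledge's end

### The arm

A 6-joint arm with a two-finger parallel gripper is mounted at the origin on the work surface. World frame = base frame: x ahead of the robot, y to its left, z up, the work surface at z = 0. Lengths are in m, angles in rad, forces in N, time in s.
With the tool pointing down it reaches from about 0.4 to 0.825 m from the base axis. Payload 7 kg.
Tool frame: the origin (TCP) lies on the centre line of the jaws, within the pads' length; the fingertips stand tip_reach ahead of it and the grasp point (between the pads) is the TCP (tip_reach is the distance from the TCP to the fingertips, in m); z points along the fingers, y is the line along which they close (so a half turn about z gives the same grasp; the last joint's range is limited). The gripper opens to 88 mm and grips with 3 to 60 N. Pads are 19 mm wide; open, the fingers measure 130 mm over their backs; the gripper's body (78 mm by 193 mm) begins 47 mm behind the grasp point.
Start: joints at [-0.973, 0.359, 0.012, 0, -1.224, -0.288], TCP at [0.206, -0.643, 0.246] pointing down, gripper open.
Joint ranges: [-3.07, 3.07], [-1.43, 2.12], [-1.02, 1.25], [-3.03, 1.67], [-3.05, -0], [-3.03, 3.03]. Speed limits (rad/s): [2.39, 2.39, 3.01, 3.14, 3.14, 3.14].

### API

Orientations are given as [roll, pitch, yaw] about the fixed x, y, z axes, in that order (R = Rz(yaw) Ry(pitch) Rx(roll)).
In Python, from station import get_state, grab_frame, calibration, job_done, find_in, mark_of, tip_reach gives the robot as it stands.
- The arm moves only by the shell command python3 -m handwheel 'ROWS' [OPENING] [FORCE]. ROWS is JSON, a list of rows, each an object with "delta_pos": the shift along the world's x, y, z in units of 30 mm (1.0 is 30 mm), a list of three; "dr": the turn, a rotation vector about the world's x, y, z in degrees, a list of three. In form: [{"delta_pos": [tx, ty, tz], "dr": [rx, ry, rz]}, ...]. A call has 1 to 10 rows; each row shifts and turns the commanded pose from where the row before left it; what a row does not reach is not made up. A row lasts 1/10 s, in which the tool goes at most 50 mm and 8.59 degrees, less where a joint would pass 70% of its speed; a pose out of reach is approached as far as the arm can. A call is refused whole if a number of a shift passes 1 or a number of a turn 8.59, either way. A call with a gripper value outside its range is refused whole. OPENING is the closure, from -1 (fully open) to 1 (shut), set as the call begins (- or left out, the last holds). The fingers move at their own pace and stop on an object; FORCE is the grip in N (left out, the last holds). Time passes only in rows, so rows that do not move let the fingers close. It gives the time, the measured TCP pose, the force, the opening and the grip force at its end, in the units of the state.
- get_state(): the state, without advancing time (a new reading comes with each control period).
- grab_frame(name): name is "side" or "top"; returns the picture (384x512x3 uint8, red, green, blue); there is no depth.
- calibration(name): a dict with "fx", "fy", "cx", "cy" (pixels), "extrinsics" (4x4, takes a point from world to camera coordinates). Camera axes: x right, y down, z forward; pixel columns grow to the right and rows downward; lengths in m; the calibration is good to about 2 mm. A picture is of the moment at which its call begins. calibration takes no time and is no camera call.
- job_done(): hands the job in; it is judged then, once.
Trained networks look in the newest picture that a camera, given by its name, has taken for a name from the list of things; names that differ only in an ending like _2 or _b are one class to them, and where a whole thing is asked for, a point or a joint stands for the part that bears it (a point fixed in the world has none). Each returns a list of dicts, best first, with "conf" (0 to 1); they miss things now and then, are a little off and sometimes report something else, mostly with a low value. They report only what shows in the picture. A call takes as long as a camera call. They do not tell look-alikes from the thing itself.
- find_in(camera, query): "location" ([column, row] in pixels, amid what is visible of it).
- mark_of(camera, query): "location" ([column, row] in pixels: a listed point, or the origin of a listed thing).
The state is a dict: "t": time; "q": joint angles; "qd": joint speeds; "joint_efforts": joint torques, N m; "eef_pos": TCP position; "ee_rot": TCP orientation; "force": force on the tool from outside, world axes, zero at the start; "moment": the same for the moment, N m; "width": finger opening in m; "gripper_force": force on a finger pad.
Only numpy, scipy, OpenCV 4.12 (cv2) and the standard library are available. Lean on these libraries where they do the work, as an engineer would, in place of code of your own. Each camera call takes 0.05 s, during which the arm holds its last target. There are 200 camera calls.

### The job

Push the thin aluminium plate back until its long side lies flush against the raised lip of the wooden ledge, then push it along the lip towards the stack of dishes until about a third of its length overhangs that end of the ledge, so that its edge can be taken hold of from there. Leave it lying flat and square against the lip. Only push the plate, never pick it up, and leave the dishes, the bottle, the beaker and the scoop where they stand.

Things in the scene. Friction and masses are not known exactly. Their poses are not given: they have to be found in the camera images.
- ledge: low wooden riser fixed on the table, 140 mm deep (x, pointing away from the robot) by 340 mm long (y). Origin: centre of its underside; z up. Its flat top is 60 mm above the table. A lip 10 mm thick, rising 12 mm above the top, runs along the whole far side, inner face at x = +60 mm; front edge of the top at x = -70 mm. Both short ends are open, at y = +170 and -170 mm
- plate: loose rigid aluminium plate, 80 mm (x) by 120 mm (y) by 6 mm thick, about 150 g, two dark round pads flush in its top. Lies flat near the middle of the ledge, a little askew, 15 to 32 mm short of the lip, long side along the ledge. Origin: centre of its underside. Flush with the lip, its origin is at the ledge's x = +20 mm; it would tip off 170 mm from the ledge's middle
- dishes: stack of three small round glass dishes with dark soil, 60 mm diameter, 46 mm high, standing loose on the table beyond one end of the ledge (about 310 mm from the ledge's middle). It may be at either end and marks the end the plate must overhang. Origin: centre of its underside
- bottle: bystander: brown glass bottle with white cap, 56 mm diameter, 110 mm high, standing loose on the table beyond the other end of the ledge. Origin: centre of its underside
- beaker: bystander: small white open cup, 54 mm diameter at the rim, 60 mm high, standing loose on the table behind the lip. Origin: centre of its underside
- scoop: bystander: wood-handled spoon, about 195 mm long (its x) and 20 mm high, lying loose on the table between the robot and the ledge, roughly parallel to it. Origin: near mid-length, on the underside
There are look-alikes about, which are no part of the job. Of the things shaped like the dishes, the glass one is meant. There is more than one size of the plate; the job needs the larger.

How it is judged:
On the way, in this order (a step that is already met when the one before it is completed fails the run):
1. the plate lies flush against the lip, not yet overhanging (x of plate in the frame of ledge above 0.0165 m and angle between the x axis of plate and the x axis of ledge, either way round below 0.06 rad and y of plate in the frame of ledge between -0.11 and 0.11 m), for 0.2 s.
2. about a third of the plate overhangs the end by the dishes (((y of dishes in the frame of ledge above 0 m and y of plate in the frame of ledge between 0.137 and 0.163 m) or (y of dishes in the frame of ledge below 0 m and y of plate in the frame of ledge between -0.163 and -0.137 m))), for 0.2 s.
At the end, for the whole second after the job is handed in: the plate lies flat and at rest on the ledge, overhanging the end on the dishes' side by 27 to 53 mm (a third of its length is 40 mm), its long side within 6 mm of the lip and square to it within 0.1 rad (((y of dishes in the frame of ledge above 0 m and y of plate in the frame of ledge between 0.137 and 0.163 m) or (y of dishes in the frame of ledge below 0 m and y of plate in the frame of ledge between -0.163 and -0.137 m)) and x of plate in the frame of ledge between 0.014 and 0.024 m and angle between the x axis of plate and the x axis of ledge, either way round below 0.1 rad and z of plate in the frame of ledge between 0.057 and 0.063 m and angle between plate's own z axis and vertical below 0.04 rad and linear speed of plate below 0.01 m/s); the robot touches nothing.
It fails at once if the plate is lifted (more than 10 mm), tipped or falls (z of plate in the frame of ledge above 0.07 m or z of plate in the frame of ledge below 0.05 m or angle between plate's own z axis and vertical above 0.2 rad).
It fails at once if a bystander (dishes, bottle, beaker, scoop) is moved by more than 15 mm or tipped over (distance of any of dishes, bottle, beaker, scoop from where it was at the start of the episode above 0.015 m or angle between any of dishes, bottle, beaker's own z axis and vertical above 0.5 rad).
It also fails if it takes over 64 s, if anything falls off the work surface, if the arm or the gripper's body presses on something with over 40 N, if the wrist force passes 120 N, or if a joint passes its speed limit or range.

## Working session

There is one attempt and no reset: what is moved stays moved. The work goes in short steps, Python scripts to look and compute and a shell command to move; the robot and the scene stay as the last step left them, time stands still between calls to the robot, and variables do not carry over. Pictures are saved under pics/ and viewed, at most 10 in all, crops included, and the job is handed in when it is done.

```bash
mkdir -p pics; cat > h.py <<'E'
import numpy as np, cv2
from station import *
def ray(cam,px):
    c=calibration(cam);E=np.array(c["extrinsics"]);R,t=E[:3,:3],E[:3,3]
    d=R.T@np.array([(px[0]-c["cx"])/c["fx"],(px[1]-c["cy"])/c["fy"],1]);return -R.T@t,d
def atz(cam,px,z):
    o,d=ray(cam,px);return o+d*(z-o[2])/d[2]
def proj(cam,p):
    c=calibration(cam);E=np.array(c["extrinsics"]);q=E[:3,:3]@np.array(p)+E[:3,3]
    return np.array([c["fx"]*q[0]/q[2]+c["cx"],c["fy"]*q[1]/q[2]+c["cy"]])
E
python3 - <<'E'
from h import *
np.set_printoptions(precision=4,suppress=True)
s=get_state();print(s["t"],s["eef_pos"],s["ee_rot"],s["width"],tip_reach)
for c in("top","side"):
    im=grab_frame(c);cv2.imwrite(f"pics/{c}0.png",cv2.resize(im[:,:,::-1],(800,600),interpolation=cv2.INTER_CUBIC))
    cv2.imwrite(f"pics/raw_{c}0.png",im[:,:,::-1])
    print(c,ray(c,[256,192]))
    for n in("ledge","plate","dishes","bottle","beaker","scoop"):
        print(c,n,[(np.round(r["location"],1).tolist(),round(r["conf"],2),atz(c,r["location"],.066 if n=="plate" else 0)[:2]) for r in mark_of(c,n)])
E
```

```text
0.0 [ 0.2056 -0.6424  0.2446] [ 3.1399 -0.0001 -2.8319] 0.0873613668953909 0.019
top (array([0.4676, 0.0126, 1.4448]), array([ 0.1061, -0.0168, -0.9943]))
top ledge [([236.3, 203.5], 0.98, array([0.5893, 0.0462]))]
top plate [([241.8, 204.9], 0.86, array([0.5795, 0.0295])), ([215.9, 130.9], 0.62, array([0.7903, 0.0988]))]
top dishes [([124.1, 182.7], 0.85, array([0.6566, 0.3732])), ([124.7, 260.6], 0.82, array([0.4308, 0.3698])), ([129.5, 225.2], 0.57, array([0.5322, 0.3566]))]
top bottle [([337.9, 190.2], 0.63, array([ 0.6224, -0.2507]))]
top beaker [([253.0, 162.3], 0.54, array([ 0.7096, -0.0048]))]
top scoop [([244.8, 205.5], 0.71, array([0.583 , 0.0216])), ([256.1, 254.0], 0.66, array([ 0.4424, -0.0083]))]
side (array([ 0.5444, -0.5702,  0.7041]), array([ 0.0703,  0.6933, -0.7172]))
side ledge [([246.7, 208.0], 0.76, array([0.5833, 0.0523]))]
side plate [([247.0, 194.8], 0.74, array([0.5834, 0.0384])), ([229.3, 139.8], 0.65, array([0.5461, 0.2684])), ([320.3, 192.3], 0.59, array([0.7714, 0.0339]))]
side dishes [([194.2, 140.0], 0.81, array([0.4316, 0.3614])), ([260.2, 132.3], 0.67, array([0.6517, 0.3899])), ([227.3, 142.7], 0.65, array([0.5393, 0.3402]))]
side bottle [([271.4, 313.2], 0.64, array([ 0.6154, -0.2467]))]
side beaker [([297.6, 223.7], 0.55, array([ 0.7114, -0.0116]))]
side scoop [([195.7, 229.9], 0.94, array([ 0.4494, -0.0124]))]
```

View pics/top0.png

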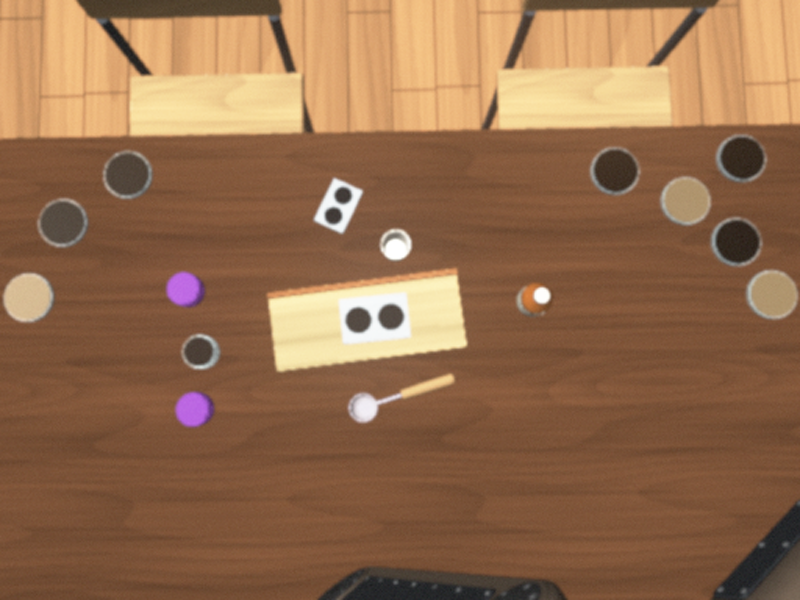

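View pics/side0.png

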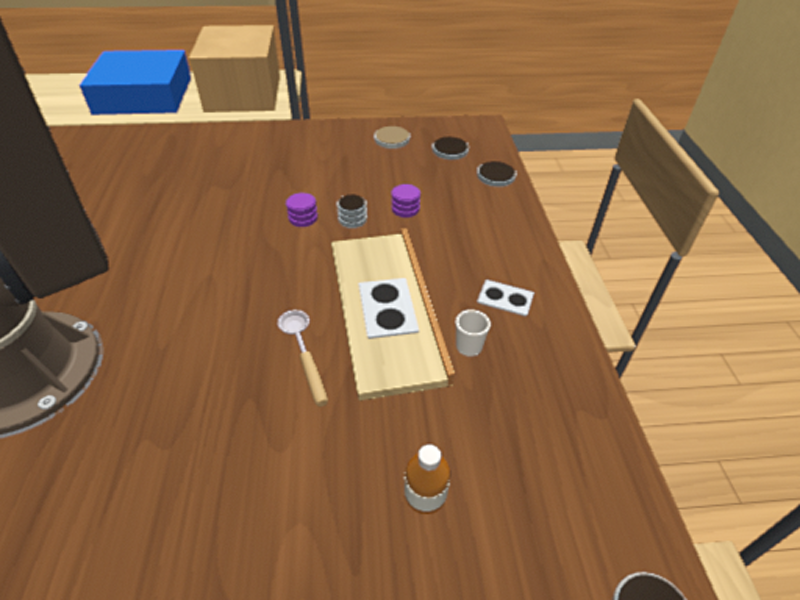

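```bash
python3 - <<'E'
import cv2
im=cv2.imread("pics/raw_top0.png")
cv2.imwrite("pics/top0c.png",cv2.resize(im[110:290,100:360],(800,554),interpolation=cv2.INTER_CUBIC))
E
```

```text
(no output)
```

View pics/top0c.png

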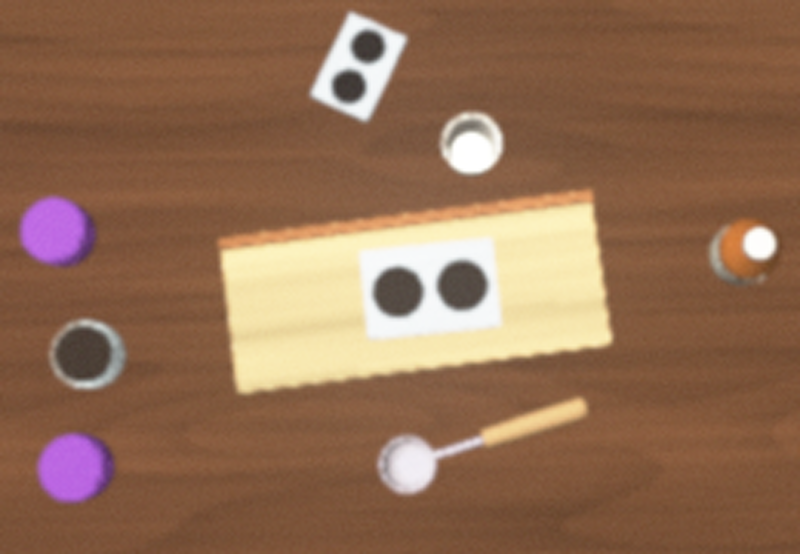

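Top view (raw pixels): the plate candidates are the larger at (242,205), on the ledge, and a smaller one on the table at (216,131). The larger one on the ledge is meant. The dishes candidates are two purple stacks at (124,183) and (125,261), and a clear glass stack with soil at (130,225). The glass one is meant, and the crop confirms it. It stands at +y (image left), so the plate must overhang the ledge's +y end. The beaker is at (253,160) behind the lip, the bottle at (340,190) beyond the right end, and the scoop is in front.

```bash
cat >> h.py <<'E'
from scipy.optimize import least_squares
def rect(cam,x,y,a,x0,x1,y0,y1,z):
    c,s=np.cos(a),np.sin(a)
    return [np.array([x+c*u-s*v,y+s*u+c*v,z]) for u,v in((x0,y0),(x1,y0),(x1,y1),(x0,y1))]
def fit(cam,mask,box,g,z):
    "fit pose of a rectangle (box=x0,x1,y0,y1 in its frame, at height z) to min-area rect corners of mask"
    n,l,st,_=cv2.connectedComponentsWithStats(mask.astype(np.uint8))
    cs=cv2.findContours((l==1+st[1:,4].argmax()).astype(np.uint8),cv2.RETR_EXTERNAL,cv2.CHAIN_APPROX_NONE)[0]
    P=max(cs,key=cv2.contourArea)[:,0].astype(float)
    W=np.array([atz(cam,p,z)[:2] for p in P])
    # contour runs through outermost pixels' centres: grow by half a pixel below
    h=0.5*np.linalg.norm(atz(cam,P[0],z)-atz(cam,P[0]+[1,0],z))
    x0,x1,y0,y1=box
    def r(p):
        d=W-p[:2];c,s=np.cos(p[2]),np.sin(p[2]);u=d[:,0]*c+d[:,1]*s;v=-d[:,0]*s+d[:,1]*c
        dx=np.maximum(x0+h-u,u-x1+h);dy=np.maximum(y0+h-v,v-y1+h)
        return np.maximum(dx,dy)
    f=least_squares(r,g,loss="soft_l1",f_scale=.001)
    return f.x,np.sqrt(np.median(f.fun**2))
def look(cam,gp,L=None,fr=None):
    im=grab_frame(cam) if fr is None else fr
    hsv=cv2.cvtColor(im,cv2.COLOR_RGB2HSV)
    white=(hsv[:,:,1]<40)&(hsv[:,:,2]>150)
    yel=(hsv[:,:,0]>14)&(hsv[:,:,0]<35)&(hsv[:,:,1]>=40)&(hsv[:,:,2]>150)
    m=np.zeros(im.shape[:2],np.uint8)
    if L is None:
        roi=np.array([proj(cam,p) for p in rect(cam,.59,.046,.13,-.1,.1,-.2,.2,.06)],np.int32)
        cv2.fillPoly(m,[roi],1);L=fit(cam,(white|yel)&(m>0),(-.07,.06,-.17,.17),[.59,.046,.13],.06);print(cam,"ledge",L);L=L[0]
    m[:]=0;roi=np.array([proj(cam,p) for p in rect(cam,gp[0],gp[1],L[2],-.07,.07,-.09,.09,.066)],np.int32)
    cv2.fillPoly(m,[roi],1)
    m2=cv2.morphologyEx((white&(m>0)).astype(np.uint8),cv2.MORPH_CLOSE,np.ones((3,3)))
    p,e=fit(cam,m2,(-.04,.04,-.06,.06),[gp[0],gp[1],L[2]],.066)
    d=p[:2]-L[:2];c,s=np.cos(L[2]),np.sin(L[2])
    print(cam,"plate",p,e,"in ledge mm",1e3*(d[0]*c+d[1]*s),1e3*(-d[0]*s+d[1]*c),"ang",p[2]-L[2])
E
python3 - <<'E'
from h import *
np.set_printoptions(precision=4,suppress=True)
for c in("top","side"):
    look(c,[.58,.03],fr=cv2.imread(f"pics/raw_{c}0.png")[:,:,::-1].copy())
E
```

```text
top ledge (array([0.5819, 0.0501, 0.1099]), np.float64(0.0023802170341837153))
top plate [0.5846 0.036  0.0804] 0.0017529416182811425 in ledge mm 1.0580750044303253 -14.271334938756885 ang -0.02943277270466585
side ledge (array([0.586 , 0.0499, 0.1106]), np.float64(0.004324430579128916))
side plate [0.5848 0.0356 0.0823] 0.0009313011198067217 in ledge mm -2.6786898827566166 -14.141540473133931 ang -0.02835140505907506
```

```bash
python3 - <<'E'
from h import *
out=[]
for c,(r0,r1,c0,c1) in(("top",(150,245,160,310)),("side",(140,260,200,300))):
    im=cv2.imread(f"pics/raw_{c}0.png");k=400/(c1-c0)
    v=cv2.resize(im[r0:r1,c0:c1],None,fx=k,fy=k,interpolation=cv2.INTER_CUBIC)
    for (x,y,a),b,z,col in(((.584,.05,.11),(-.07,.06,-.17,.17),.06,(255,0,0)),((.584,.05,.11),(-.07,.07,-.17,.17),0,(0,0,255)),((.5847,.0358,.081),(-.04,.04,-.06,.06),.066,(0,255,0)),((.584,.05,.11),(.06,.07,-.17,.17),.072,(255,0,255))):
        P=np.array([(proj(c,p)-[c0,r0]+.5)*k for p in rect(c,x,y,a,*b,z)],np.int32);cv2.polylines(v,[P],True,col,1)
    out.append(cv2.copyMakeBorder(v,0,600-v.shape[0],0,0,cv2.BORDER_CONSTANT))
cv2.imwrite("pics/ov.png",np.hstack(out)[:600,:800])
E
```

```text
(no output)
```

View pics/ov.png

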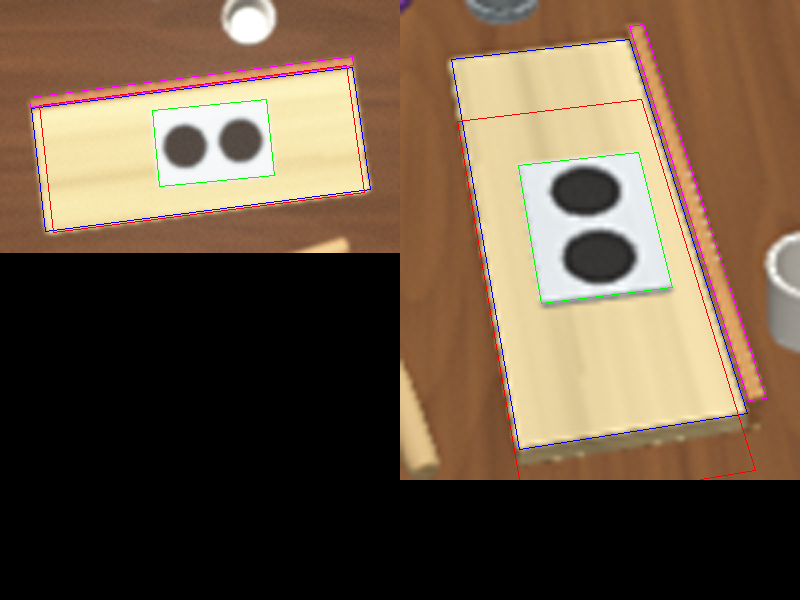

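The overlay shows the ledge pose (0.584, 0.050, yaw 0.11) fitting in both views. The plate sits at ledge x≈0, y≈-14 mm, about 0.03 rad askew. I'll move the open fingers in front of its long side.

```bash
A='{"delta_pos":[0.424,0.931,0],"dr":[0,0,-0.48]}'; 
python3 -m handwheel '[{"delta_pos":[0.424,0.931,0],"dr":[0,0,-0.48]},{"delta_pos":[0.424,0.931,0],"dr":[0,0,-0.48]},{"delta_pos":[0.424,0.931,0],"dr":[0,0,-0.48]},{"delta_pos":[0.424,0.931,0],"dr":[0,0,-0.48]},{"delta_pos":[0.424,0.931,0],"dr":[0,0,-0.48]},{"delta_pos":[0.424,0.931,0],"dr":[0,0,-0.48]},{"delta_pos":[0.424,0.931,0],"dr":[0,0,-0.48]},{"delta_pos":[0.424,0.931,0],"dr":[0,0,-0.48]}]' -0.15 20
python3 -m handwheel '[{"delta_pos":[0.424,0.931,0],"dr":[0,0,-0.48]},{"delta_pos":[0.424,0.931,0],"dr":[0,0,-0.48]},{"delta_pos":[0.424,0.931,0],"dr":[0,0,-0.48]},{"delta_pos":[0.424,0.931,0],"dr":[0,0,-0.48]},{"delta_pos":[0.424,0.931,0],"dr":[0,0,-0.48]},{"delta_pos":[0.424,0.931,0],"dr":[0,0,-0.48]},{"delta_pos":[0.424,0.931,0],"dr":[0,0,-0.48]},{"delta_pos":[0.424,0.931,0],"dr":[0,0,-0.48]}]'
python3 -m handwheel '[{"delta_pos":[0.424,0.931,0],"dr":[0,0,-0.48]},{"delta_pos":[0.424,0.931,0],"dr":[0,0,-0.48]},{"delta_pos":[0.424,0.931,0],"dr":[0,0,-0.48]},{"delta_pos":[0.424,0.931,0],"dr":[0,0,-0.48]},{"delta_pos":[0.424,0.931,0],"dr":[0,0,-0.48]},{"delta_pos":[0.424,0.931,0],"dr":[0,0,-0.48]},{"delta_pos":[0.424,0.931,0],"dr":[0,0,-0.48]},{"delta_pos":[0.424,0.931,0],"dr":[0,0,-0.48]},{"delta_pos":[0,0,0],"dr":[0,0,0]},{"delta_pos":[0,0,0],"dr":[0,0,0]}]'
```

```text
t: 1.5
eef_pos: [0.3079, -0.4183, 0.2458]
ee_rot: [-3.141, 0.0, -2.899]
force: [1.1, 1.1, -0.1]
width: 0.0504
gripper_force: 0.0
t: 2.3
eef_pos: [0.4097, -0.1948, 0.2459]
ee_rot: [-3.141, 0.001, -2.966]
force: [-0.9, 0.3, 0.1]
width: 0.0501
gripper_force: 0.0
t: 3.3
eef_pos: [0.511, 0.028, 0.2454]
ee_rot: [-3.141, -0.0, -3.032]
force: [-0.2, 0.4, -0.3]
width: 0.0503
gripper_force: 0.0
```

```bash
python3 -m handwheel '[{"delta_pos":[0,0,-0.9],"dr":[0,0,0]},{"delta_pos":[0,0,-0.9],"dr":[0,0,0]},{"delta_pos":[0,0,-0.9],"dr":[0,0,0]},{"delta_pos":[0,0,-0.9],"dr":[0,0,0]},{"delta_pos":[0,0,-0.8],"dr":[0,0,0]},{"delta_pos":[0,0,-0.6],"dr":[0,0,0]},{"delta_pos":[0,0,-0.35],"dr":[0,0,0]},{"delta_pos":[0,0,-0.1],"dr":[0,0,0]},{"delta_pos":[0,0,0],"dr":[0,0,0]},{"delta_pos":[0,0,0],"dr":[0,0,0]}]'
python3 - <<'E'
from h import *
im=grab_frame("side");cv2.imwrite("pics/s1.png",cv2.resize(im[120:270,130:330,::-1],(800,600),interpolation=cv2.INTER_CUBIC))
E
```

```text
t: 4.3
eef_pos: [0.5116, 0.0275, 0.083]
ee_rot: [3.141, 0.001, -3.033]
force: [0.4, -0.2, 0.6]
width: 0.0505
gripper_force: 0.0
```

View pics/s1.png

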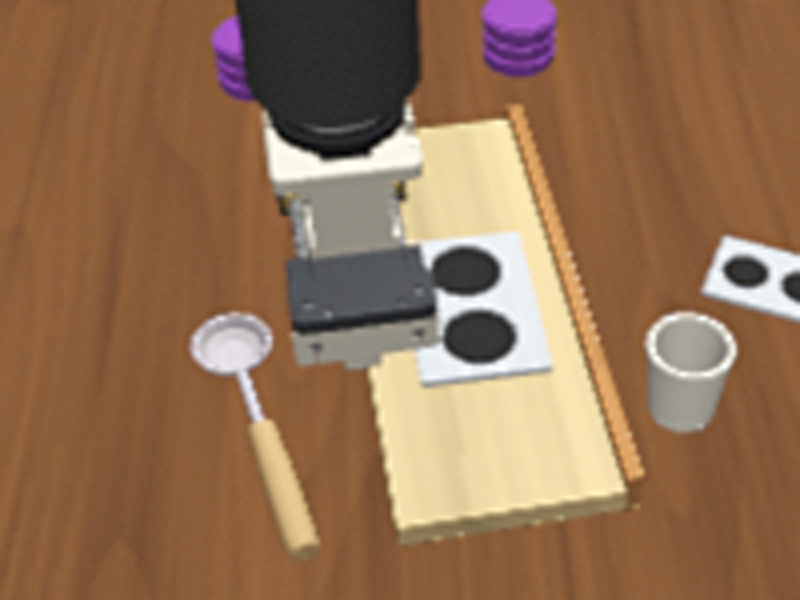

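Fingers stand just in front of the plate, clear of the scoop. Now pushing back, slowly.

```bash
python3 -m handwheel '[{"delta_pos":[0.166,0.018,-0.033],"dr":[0,0,0]},{"delta_pos":[0.166,0.018,0],"dr":[0,0,0]},{"delta_pos":[0.166,0.018,0],"dr":[0,0,0]},{"delta_pos":[0.166,0.018,0],"dr":[0,0,0]},{"delta_pos":[0.166,0.018,0],"dr":[0,0,0]},{"delta_pos":[0.166,0.018,0],"dr":[0,0,0]},{"delta_pos":[0.166,0.018,0],"dr":[0,0,0]},{"delta_pos":[0.166,0.018,0],"dr":[0,0,0]},{"delta_pos":[0,0,0],"dr":[0,0,0]}]'
python3 - <<'E'
from h import *
np.set_printoptions(precision=4,suppress=True)
L=np.array([.584,.05,.11])
for c in("top","side"): look(c,[.6,.035],L)
E
python3 -m handwheel '[{"delta_pos":[0.066,0.007,0],"dr":[0,0,0]},{"delta_pos":[0.033,0.004,0],"dr":[0,0,0]},{"delta_pos":[0,0,0],"dr":[0,0,0]},{"delta_pos":[0,0,0],"dr":[0,0,0]}]'
```

```text
t: 5.25
eef_pos: [0.5518, 0.032, 0.081]
ee_rot: [3.142, 0.001, -3.033]
force: [-0.1, -0.1, -0.3]
width: 0.0504
gripper_force: 0.0
top plate [0.6042 0.0404 0.0413] 0.0022231982268166124 in ledge mm 19.010876739069655 -11.798566366366623 ang -0.06867984612230718
side plate [0.6024 0.0382 0.0974] 0.0030933138266494263 in ledge mm 16.947336492752942 -13.74500531540783 ang -0.012567583579178629
t: 5.75
eef_pos: [0.5537, 0.0321, 0.081]
ee_rot: [-3.142, -0.0, -3.033]
force: [-1.0, -0.2, -0.1]
width: 0.0504
gripper_force: 0.3
```

```bash
for i in 1; do python3 -m handwheel '[{"delta_pos":[0.033,0.004,0],"dr":[0,0,0]},{"delta_pos":[0.033,0.004,0],"dr":[0,0,0]},{"delta_pos":[0,0,0],"dr":[0,0,0]}]'; done
python3 -m handwheel '[{"delta_pos":[0.033,0.004,0],"dr":[0,0,0]},{"delta_pos":[0,0,0],"dr":[0,0,0]}]'
```

```text
t: 6.05
eef_pos: [0.5542, 0.0319, 0.0809]
ee_rot: [-3.141, -0.003, -3.033]
force: [-7.0, 0.5, 4.7]
width: 0.0504
gripper_force: 3.9
t: 6.25
eef_pos: [0.5544, 0.0319, 0.0808]
ee_rot: [-3.141, -0.005, -3.033]
force: [-10.0, 0.8, 7.3]
width: 0.0506
gripper_force: 5.8
```

Flush contact is felt (10 N against the lip). I'll back off, rise, turn 90° and check the plate.

```bash
python3 -m handwheel '[{"delta_pos":[-0.166,-0.018,0],"dr":[0,0,0]},{"delta_pos":[-0.25,-0.028,0],"dr":[0,0,0]},{"delta_pos":[-0.25,-0.028,0],"dr":[0,0,0]},{"delta_pos":[0,0,0.7],"dr":[0,0,0]},{"delta_pos":[0,0,0.9],"dr":[0,0,0]},{"delta_pos":[0,0,0.9],"dr":[0,0,0]},{"delta_pos":[0,0,0.5],"dr":[0,0,0]}]'
python3 -m handwheel '[{"delta_pos":[0.2,-0.23,0],"dr":[0,0,7.5]},{"delta_pos":[0.2,-0.23,0],"dr":[0,0,7.5]},{"delta_pos":[0.2,-0.23,0],"dr":[0,0,7.5]},{"delta_pos":[0.2,-0.23,0],"dr":[0,0,7.5]},{"delta_pos":[0.2,-0.23,0],"dr":[0,0,7.5]},{"delta_pos":[0.2,-0.23,0],"dr":[0,0,7.5]}]' 0.32
python3 -m handwheel '[{"delta_pos":[0.2,-0.23,0],"dr":[0,0,7.5]},{"delta_pos":[0.2,-0.23,0],"dr":[0,0,7.5]},{"delta_pos":[0.2,-0.23,0],"dr":[0,0,7.5]},{"delta_pos":[0.2,-0.23,0],"dr":[0,0,7.5]},{"delta_pos":[0.2,-0.23,0],"dr":[0,0,7.5]},{"delta_pos":[0.2,-0.23,0],"dr":[0,0,7.5]},{"delta_pos":[0,0,0],"dr":[0,0,0]},{"delta_pos":[0,0,0],"dr":[0,0,0]}]'
python3 - <<'E'
from h import *
np.set_printoptions(precision=4,suppress=True)
L=np.array([.584,.05,.11])
for c in("top","side"):
    look(c,[.603,.038],L)
    cv2.imwrite(f"pics/{c}2.png",grab_frame(c)[:,:,::-1])
v=[cv2.resize(cv2.imread("pics/top2.png")[140:250,150:310],(400,275),interpolation=cv2.INTER_CUBIC),cv2.resize(cv2.imread("pics/side2.png")[120:270,190:340],(400,400),interpolation=cv2.INTER_CUBIC)]
v[0]=cv2.copyMakeBorder(v[0],0,125,0,0,cv2.BORDER_CONSTANT);cv2.imwrite("pics/v2.png",np.hstack(v))
E
```

```text
t: 6.95
eef_pos: [0.5375, 0.0305, 0.1735]
ee_rot: [3.141, 0.003, -3.032]
force: [0.8, -0.4, 0.3]
width: 0.0499
gripper_force: 0.0
t: 7.55
eef_pos: [0.5728, -0.0114, 0.1712]
ee_rot: [-3.141, 0.0, -2.242]
force: [0.3, 0.3, -0.1]
width: 0.0296
gripper_force: 0.0
t: 8.35
eef_pos: [0.6084, -0.0525, 0.1709]
ee_rot: [3.142, 0.0, -1.466]
force: [-0.4, 0.1, -0.3]
width: 0.0298
gripper_force: 0.0
top plate [0.604  0.0389 0.0839] 0.0032962987879025093 in ledge mm 18.702516735457348 -13.224743892433393 ang -0.026076357904674274
side plate [0.6046 0.0366 0.1162] 0.0039739579054063395 in ledge mm 18.98809089311068 -15.541769303375064 ang 0.006204878872923883
```

View pics/v2.png

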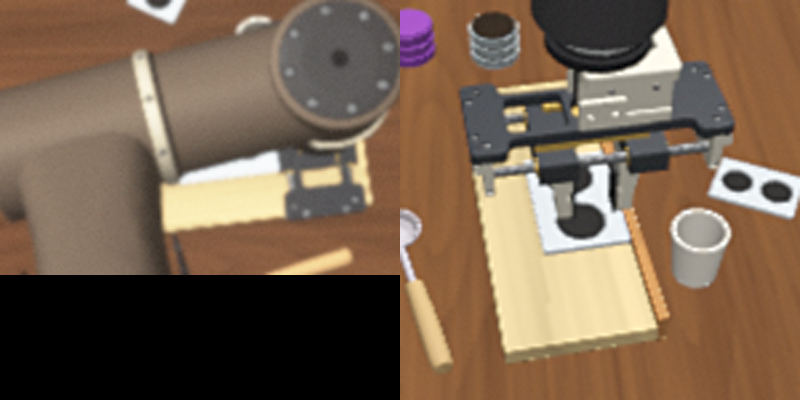

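The plate looks flush with the lip and square. Now descend behind its right (-y) end and push along the lip.

```bash
python3 -m handwheel '[{"delta_pos":[0,0,-0.6],"dr":[0,0,0.3]},{"delta_pos":[0,0,-0.8],"dr":[0,0,0]},{"delta_pos":[0,0,-0.8],"dr":[0,0,0]},{"delta_pos":[0,0,-0.5],"dr":[0,0,0]},{"delta_pos":[0,0,-0.27],"dr":[0,0,0]},{"delta_pos":[0,0,0],"dr":[0,0,0]},{"delta_pos":[0,0,0],"dr":[0,0,0]}]'
python3 -m handwheel '[{"delta_pos":[-0.035,0.331,0],"dr":[0,0,0]},{"delta_pos":[-0.035,0.331,0],"dr":[0,0,0]},{"delta_pos":[-0.035,0.331,0],"dr":[0,0,0]},{"delta_pos":[-0.035,0.331,0],"dr":[0,0,0]},{"delta_pos":[-0.035,0.331,0],"dr":[0,0,0]},{"delta_pos":[-0.035,0.331,0],"dr":[0,0,0]},{"delta_pos":[0,0,0],"dr":[0,0,0]}]'
python3 - <<'E'
from h import *
np.set_printoptions(precision=4,suppress=True)
L=np.array([.584,.05,.11])
im=grab_frame("side");look("side",[.601,.07],L,fr=im)
cv2.imwrite("pics/s3.png",cv2.resize(im[120:270,190:340,::-1],(600,600),interpolation=cv2.INTER_CUBIC))
E
```

```text
t: 9.25
eef_pos: [0.6093, -0.0524, 0.0827]
ee_rot: [-3.141, -0.0, -1.457]
force: [-0.3, 1.3, 0.2]
width: 0.0297
gripper_force: 0.0
t: 9.95
eef_pos: [0.6027, 0.0086, 0.0824]
ee_rot: [-3.141, 0.0, -1.456]
force: [-0.3, -1.3, 1.9]
width: 0.0297
gripper_force: 0.9
side plate [0.6513 0.0699 1.0377] 0.006820061226376211 in ledge mm 69.04333296295869 12.402214823870855 ang 0.9277091143981898
```

View pics/s3.png

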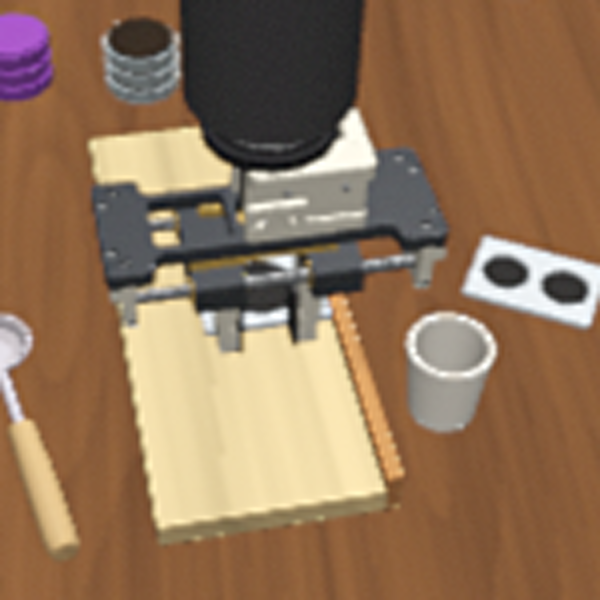

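```bash
python3 -m handwheel '[{"delta_pos":[-0.037,0.348,0],"dr":[0,0,0]},{"delta_pos":[-0.037,0.348,0],"dr":[0,0,0]},{"delta_pos":[-0.037,0.348,0],"dr":[0,0,0]},{"delta_pos":[-0.037,0.348,0],"dr":[0,0,0]},{"delta_pos":[-0.037,0.348,0],"dr":[0,0,0]},{"delta_pos":[-0.037,0.348,0],"dr":[0,0,0]},{"delta_pos":[-0.037,0.348,0],"dr":[0,0,0]},{"delta_pos":[-0.037,0.348,0],"dr":[0,0,0]},{"delta_pos":[-0.037,0.348,0],"dr":[0,0,0]},{"delta_pos":[-0.037,0.348,0],"dr":[0,0,0]}]'
python3 -m handwheel '[{"delta_pos":[0,0,0],"dr":[0,0,0]},{"delta_pos":[0.037,-0.348,0],"dr":[0,0,0]},{"delta_pos":[0.1,-0.9,0],"dr":[0,0,0]},{"delta_pos":[0.1,-0.9,0.2],"dr":[0,0,0]},{"delta_pos":[0.1,-0.9,0.5],"dr":[0,0,0]},{"delta_pos":[0.1,-0.9,0.5],"dr":[0,0,0]},{"delta_pos":[0.1,-0.9,0.5],"dr":[0,0,0]},{"delta_pos":[0,0,0],"dr":[0,0,0]}]'
python3 - <<'E'
from h import *
np.set_printoptions(precision=4,suppress=True)
L=np.array([.584,.05,.11]);v=[]
for c in("top","side"):
    im=grab_frame(c);look(c,[.590,.181],L,fr=im)
    v.append(cv2.resize(im[100:250,130:330,::-1],(400,300),interpolation=cv2.INTER_CUBIC))
cv2.imwrite("pics/v4.png",np.hstack(v))
E
```

```text
t: 11.0
eef_pos: [0.591, 0.1121, 0.0819]
ee_rot: [3.141, -0.0, -1.457]
force: [-1.6, -3.8, 2.6]
width: 0.0299
gripper_force: 2.0
t: 11.8
eef_pos: [0.6088, -0.0372, 0.135]
ee_rot: [-3.138, 0.0, -1.46]
force: [0.0, 0.6, 0.2]
width: 0.03
gripper_force: 0.0
top plate [0.612  0.1885 0.2358] 0.003180281893182911 in ledge mm 42.99776812053327 134.61118397514917 ang 0.12576710041839495
side plate [0.5886 0.1836 0.1523] 0.008119099602022496 in ledge mm 19.216937519515096 132.29393331130657 ang 0.04229281529508981
```

View pics/v4.png

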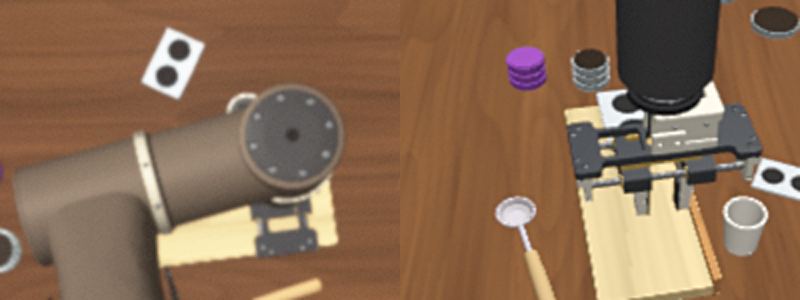

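```bash
python3 -m handwheel '[{"delta_pos":[0,-0.2,0.8],"dr":[0,0,0]},{"delta_pos":[-0.7,-0.6,0.6],"dr":[0,0,0]},{"delta_pos":[-0.8,-0.6,0.6],"dr":[0,0,0]},{"delta_pos":[-0.8,-0.6,0.6],"dr":[0,0,0]},{"delta_pos":[-0.8,-0.6,0.6],"dr":[0,0,0]},{"delta_pos":[-0.8,-0.6,0.6],"dr":[0,0,0]},{"delta_pos":[-0.8,-0.6,0],"dr":[0,0,0]},{"delta_pos":[-0.8,-0.6,0],"dr":[0,0,0]},{"delta_pos":[-0.8,-0.6,0],"dr":[0,0,0]},{"delta_pos":[-0.6,-0.4,0],"dr":[0,0,0]}]'
python3 - <<'E'
from h import *
np.set_printoptions(precision=4,suppress=True)
L=np.array([.584,.05,.11]);v=[]
for c in("top","side"):
    im=grab_frame(c);look(c,[.590,.181],L,fr=im)
    v.append(cv2.resize(im[100:250,130:330,::-1],(400,300),interpolation=cv2.INTER_CUBIC))
cv2.imwrite("pics/v5.png",np.hstack(v))
E
```

```text
t: 12.9
eef_pos: [0.399, -0.1962, 0.2464]
ee_rot: [3.141, 0.001, -1.456]
force: [0.8, 0.0, 0.1]
width: 0.0301
gripper_force: 0.0
top plate [0.5869 0.1834 0.1098] 0.0010514046393365964 in ledge mm 17.497457136739744 132.24298541370243 ang -0.0002382356144134401
side plate [0.5878 0.1815 0.117 ] 0.0017542278513304392 in ledge mm 18.20009008064264 130.26611415464896 ang 0.006989967297945321
```

View pics/v5.png

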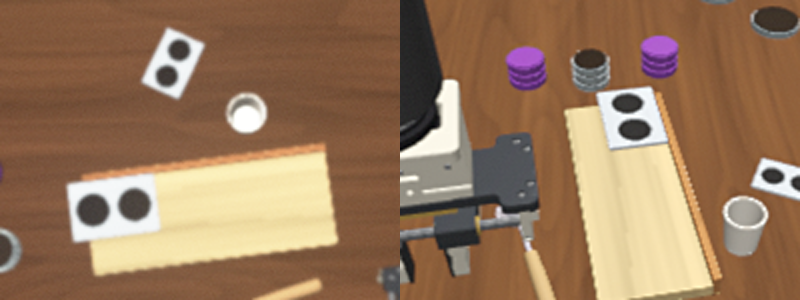

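The view is clear now: the plate is flush and square at ledge y≈131 mm. It needs about 19 mm more.

```bash
python3 -m handwheel '[{"delta_pos":[0.651,0.925,-0.25],"dr":[0,0,0]},{"delta_pos":[0.651,0.925,-0.25],"dr":[0,0,0]},{"delta_pos":[0.651,0.925,-0.25],"dr":[0,0,0]},{"delta_pos":[0.651,0.925,-0.25],"dr":[0,0,0]},{"delta_pos":[0.651,0.925,-0.25],"dr":[0,0,0]},{"delta_pos":[0.651,0.925,-0.25],"dr":[0,0,0]},{"delta_pos":[0.651,0.925,-0.25],"dr":[0,0,0]},{"delta_pos":[0.651,0.925,-0.25],"dr":[0,0,0]},{"delta_pos":[0.651,0.925,-0.25],"dr":[0,0,0]},{"delta_pos":[0.651,0.925,-0.25],"dr":[0,0,0]}]'
python3 -m handwheel '[{"delta_pos":[0,0,0],"dr":[0,0,0]},{"delta_pos":[0,0,-0.6],"dr":[0,0,0]},{"delta_pos":[0,0,-0.8],"dr":[0,0,0]},{"delta_pos":[0,0,-0.8],"dr":[0,0,0]},{"delta_pos":[0,0,-0.5],"dr":[0,0,0]},{"delta_pos":[0,0,-0.27],"dr":[0,0,0]},{"delta_pos":[0,0,0],"dr":[0,0,0]},{"delta_pos":[0,0,0],"dr":[0,0,0]}]'
```

```text
t: 14.0
eef_pos: [0.5967, 0.0836, 0.1709]
ee_rot: [3.141, -0.0, -1.456]
force: [0.4, -1.4, 0.1]
width: 0.0298
gripper_force: 0.0
t: 14.8
eef_pos: [0.5963, 0.0818, 0.0833]
ee_rot: [-3.141, -0.0, -1.456]
force: [0.0, 0.3, 1.0]
width: 0.0298
gripper_force: 0.0
```

```bash
python3 -m handwheel '[{"delta_pos":[-0.018,0.164,-0.03],"dr":[0,0,0]},{"delta_pos":[-0.018,0.164,0],"dr":[0,0,0]},{"delta_pos":[-0.018,0.164,0],"dr":[0,0,0]},{"delta_pos":[-0.018,0.164,0],"dr":[0,0,0]},{"delta_pos":[-0.018,0.164,0],"dr":[0,0,0]},{"delta_pos":[-0.018,0.164,0],"dr":[0,0,0]},{"delta_pos":[-0.018,0.164,0],"dr":[0,0,0]},{"delta_pos":[-0.018,0.164,0],"dr":[0,0,0]},{"delta_pos":[-0.018,0.164,0],"dr":[0,0,0]},{"delta_pos":[-0.018,0.164,0],"dr":[0,0,0]}]'
python3 -m handwheel '[{"delta_pos":[0,0,0],"dr":[0,0,0]},{"delta_pos":[0,0,0],"dr":[0,0,0]},{"delta_pos":[0.037,-0.33,0],"dr":[0,0,0]},{"delta_pos":[0.05,-0.5,0],"dr":[0,0,0]},{"delta_pos":[0,-0.2,0.8],"dr":[0,0,0]},{"delta_pos":[0,-0.2,1],"dr":[0,0,0]},{"delta_pos":[0,-0.2,1],"dr":[0,0,0]},{"delta_pos":[0,-0.2,1],"dr":[0,0,0]},{"delta_pos":[0,0,1],"dr":[0,0,0]}]'
python3 -m handwheel '[{"delta_pos":[-0.65,-0.92,0],"dr":[0,0,0]},{"delta_pos":[-0.65,-0.92,0],"dr":[0,0,0]},{"delta_pos":[-0.65,-0.92,0],"dr":[0,0,0]},{"delta_pos":[-0.65,-0.92,0],"dr":[0,0,0]},{"delta_pos":[-0.65,-0.92,0],"dr":[0,0,0]},{"delta_pos":[-0.65,-0.92,0],"dr":[0,0,0]},{"delta_pos":[-0.65,-0.92,0],"dr":[0,0,0]},{"delta_pos":[-0.65,-0.92,0],"dr":[0,0,0]},{"delta_pos":[-0.65,-0.92,0],"dr":[0,0,0]},{"delta_pos":[-0.65,-0.92,0],"dr":[0,0,0]}]'
python3 - <<'E'
from h import *
np.set_printoptions(precision=4,suppress=True)
L=np.array([.584,.05,.11]);v=[]
for c in("top","side"):
    im=grab_frame(c);look(c,[.587,.2],L,fr=im)
    v.append(cv2.resize(im[100:250,130:330,::-1],(400,300),interpolation=cv2.INTER_CUBIC))
cv2.imwrite("pics/v6.png",np.hstack(v))
E
```

```text
t: 15.8
eef_pos: [0.5904, 0.131, 0.082]
ee_rot: [3.142, -0.0, -1.457]
force: [0.0, -1.3, 0.2]
width: 0.0298
gripper_force: 0.6
t: 16.7
eef_pos: [0.5928, 0.0796, 0.2272]
ee_rot: [3.141, -0.0, -1.458]
force: [0.3, 0.3, -0.0]
width: 0.0298
gripper_force: 0.0
t: 17.7
eef_pos: [0.3964, -0.196, 0.2261]
ee_rot: [-3.141, -0.0, -1.458]
force: [0.6, -0.8, -0.2]
width: 0.03
gripper_force: 0.0
top plate [0.5848 0.201  0.1085] 0.0012912102610702695 in ledge mm 17.345693442690298 149.97482440044303 ang -0.0014751695918708424
side plate [0.5858 0.2014 0.0899] 0.00229908725272375 in ledge mm 18.39096609735719 150.2787998941425 ang -0.020133921942127264
```

View pics/v6.png

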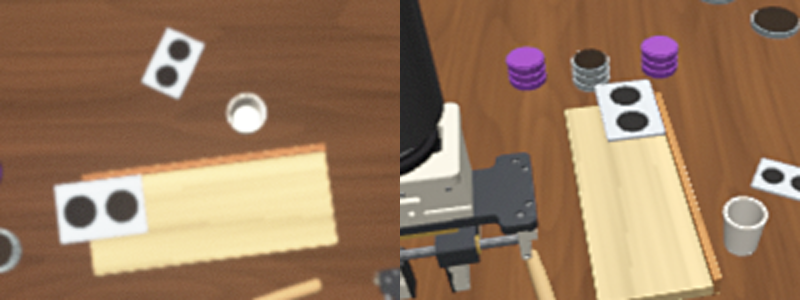

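The plate lies flush and square at ledge y≈150 mm, everything else stands where it was, and the arm is clear.

```bash
python3 -c "from station import *;print(job_done())"
```

```text
the job is handed in; nothing more can be done
None
```

I pushed the plate flush to the lip, then along it to ledge y≈150 mm, so it overhangs the dishes' end by about 40 mm and lies square within about 0.02 rad; I handed the job in at about 18 s, and it returned no verdict.

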